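# Turn the ink row round for the opposite seat

## Task

The next writer sits on the other side of the table, so move the four ink jars from the pale rack to the dark rack in reverse order: the jar now in the well nearest the robot goes into the dark rack's farthest well, the second into the second farthest, and so on until the farthest jar stands in the nearest well. Set each jar down gently and upright on the floor of its well, without dropping or tipping any, and leave the other things on the table where they are.

Things in the scene. Friction and masses are not known exactly. Their poses are not given: they have to be found in the camera images.
- old_rack: Pale wood rack, full at the start, 270 x 72 mm, 18 mm tall, fixed. Four 60 x 60 mm wells in a row, centred at x = -99, -33, 33, 99 mm, y = 0; walls 6 mm thick, rising 12 mm above the well floors, which lie 6 mm above the table. Origin on the table, under the row's centre; x along the row, away from the robot (within 20 degrees), z up. A 30 mm ledge along the +y side, 18 mm high, bears the chips.
- new_rack: Dark brown wood rack, empty at the start, no ledge, 270 x 72 mm, 18 mm tall, fixed. Four 60 x 60 mm wells in a row, centred at x = -99, -33, 33, 99 mm, y = 0; walls 6 mm thick, rising 12 mm above the well floors, which lie 6 mm above the table. Origin on the table, under the row's centre; x along the row, away from the robot (within 20 degrees), z up.
- jar_red_mid (a point): The red ink jar: a closed straight glass jar with red ink and a red cap, 40 mm in diameter all the way up, 75 mm tall, about 130 g, standing loose in one well of the old rack. Point on its axis, half-way up (37.5 mm above its underside); z is up along its axis.
- jar_blue_mid (a point): The blue ink jar: a closed straight glass jar with blue ink and a blue cap, 40 mm in diameter all the way up, 75 mm tall, about 130 g, standing loose in one well of the old rack. Point on its axis, half-way up (37.5 mm above its underside); z is up along its axis.
- jar_green_mid (a point): The green ink jar: a closed straight glass jar with green ink and a green cap, 40 mm in diameter all the way up, 75 mm tall, about 130 g, standing loose in one well of the old rack. Point on its axis, half-way up (37.5 mm above its underside); z is up along its axis.
- jar_yellow_mid (a point): The yellow ink jar: a closed straight glass jar with yellow ink and a yellow cap, 40 mm in diameter all the way up, 75 mm tall, about 130 g, standing loose in one well of the old rack. Point on its axis, half-way up (37.5 mm above its underside); z is up along its axis.
- chip_red: The red colour chip: a red card with white edge, 34 x 24 mm, 2 mm thick, fixed on the old rack's ledge beside the well in which the red jar stands at the start (51 mm to the +y side of the well's centre), so it still shows that well after the jar has gone. Origin at the centre of its underside; axes parallel to the old rack's.
- chip_blue: The blue colour chip: a blue card with white edge, 34 x 24 mm, 2 mm thick, fixed on the old rack's ledge beside the well in which the blue jar stands at the start (51 mm to the +y side of the well's centre), so it still shows that well after the jar has gone. Origin at the centre of its underside; axes parallel to the old rack's.
- chip_green: The green colour chip: a green card with white edge, 34 x 24 mm, 2 mm thick, fixed on the old rack's ledge beside the well in which the green jar stands at the start (51 mm to the +y side of the well's centre), so it still shows that well after the jar has gone. Origin at the centre of its underside; axes parallel to the old rack's.
- chip_yellow: The yellow colour chip: a yellow card with white edge, 34 x 24 mm, 2 mm thick, fixed on the old rack's ledge beside the well in which the yellow jar stands at the start (51 mm to the +y side of the well's centre), so it still shows that well after the jar has gone. Origin at the centre of its underside; axes parallel to the old rack's.

How it is judged:
By the outcome, as a careful person would: the job done as asked, in the order asked, and still so for the second after the job is handed in, with the robot touching nothing.
It also fails if it takes over 109 s, if anything falls off the work surface, if the arm or the gripper's body presses on something with over 40 N, if the wrist force passes 120 N, or if a joint passes its speed limit or range.

## Robot

A 6-joint arm with a two-finger parallel gripper is mounted at the origin on the work surface. World frame = base frame: x ahead of the robot, y to its left, z up, the work surface at z = 0. Lengths are in mm, angles in rad, forces in N, time in s.
With the tool pointing down it reaches from about 400 to 825 mm from the base axis. Payload 7 kg.
Tool frame: the origin (TCP) lies at the very end of the fingers, on their centre line; the grasp point (between the pads) lies 19 mm behind it; z points along the fingers, y is the direction in which the jaws open and shut (so a half turn about z gives the same grasp; the last joint's range is limited). The gripper opens to 88 mm and grips with 3 to 60 N. Pads are 19 mm wide; open, the fingers measure 130 mm over their backs; the gripper's body (78 mm by 193 mm) begins 47 mm behind the grasp point.
Start: joints at [-0.907, 0.359, 0.012, 0, -1.224, -0.288], TCP at [247.709, -627.882, 197.961] pointing down, gripper open.
Joint ranges: [-3.07, 3.07], [-1.43, 2.12], [-1.02, 1.25], [-3.03, 1.67], [-3.05, -0], [-3.03, 3.03]. Speed limits (rad/s): [2.39, 2.39, 3.01, 3.14, 3.14, 3.14].

## Interface

Orientations are given as a unit quaternion [x, y, z, w].
In Python, from plant import bot gives the robot as it stands. Calls block until the motion is done:
- bot.move_ptp(position, orientation): joint-space move of the TCP to a pose.
- bot.line_to(position, velocity=150, ori=None): straight line of the TCP; ori=None keeps the orientation; velocity is the mean speed in mm/s.
- bot.move_joints(angles): joint-space move.
- bot.move_gripper(opening, force=None): finger opening in mm; force is the grip in N (None keeps the last); returns when the fingers have stopped.
- bot.pause(seconds).
- bot.solve_ik(position, orientation): joint angles nearest the present ones, or None.
- bot.read_state(): the state.
- bot.camera(name): name is "scene" or "top" or "wrist"; returns the picture (384x512x3 uint8, red, green, blue); there is no depth.
- bot.get_calibration(name): a dict with "fx", "fy", "cx", "cy" (pixels), "view" (4x4, takes a point from world to camera coordinates); the wrist camera has in their place "T_tool_cam" (4x4, takes a point from camera to tool coordinates, whose origin is the TCP and whose axes are the flange's). Camera axes: x right, y up, looking along -z (the intrinsics and any distortion apply to the point x, -y, -z); pixel columns grow to the right and rows downward; lengths in mm; the calibration is good to about 2 mm. A picture is of the moment at which its call begins: read the wrist's pose just before it. get_calibration takes no time and is no camera call.
A pose or a line that the arm cannot do raises bot.Unreachable and nothing moves.
- bot.close_job(): hands the job in, once; it reports no verdict.
The state is a dict: "t": time; "joint_pos": joint angles; "qvel": joint speeds; "tau": joint torques, N m; "tcp_pos": TCP position; "eef_rot": TCP orientation; "contact_force": force on the tool from outside, world axes, zero at the start; "moment": the same for the moment, N m; "width": finger opening in mm.
Only numpy, scipy, OpenCV 4.12 (cv2) and the standard library are available. Lean on these libraries where they do the work, as an engineer would, in place of code of your own. Each camera call takes 0.05 s, during which the arm holds its last target.

## Working session

There is one attempt and no reset: what is moved stays moved. The work goes in short steps, each a Python script; the robot and the scene stay as the last script left them, time stands still between calls to the robot, and variables do not carry over. Pictures are saved under pics/ and viewed, and the job is handed in when it is done.

```bash
ls; mkdir -p pics
python3 - <<'E'
from plant import bot
import cv2
for n in ("scene","top","wrist"):
    s=bot.read_state()
    im=bot.camera(n); cv2.imwrite(f"pics/{n}0.png",im[:,:,::-1])
    c=bot.get_calibration(n); print(n,c)
print(bot.read_state())
E
```

```text
pics
scene {'fx': 417.67533884743807, 'fy': 417.67533884743807, 'cx': 249.7792034025234, 'cy': 189.60288350923287, 'view': array([[-3.85485473e-01,  9.22646456e-01,  1.11564379e-02,
         1.80953520e+02],
       [-5.33205655e-01, -2.32610699e-01,  8.13378136e-01,
         2.18637012e+02],
       [ 7.53055562e-01,  3.07596780e-01,  5.81628354e-01,
        -1.34984079e+03],
       [ 0.00000000e+00,  0.00000000e+00,  0.00000000e+00,
         1.00000000e+00]])}
top {'fx': 360.4498090765094, 'fy': 360.4498090765094, 'cx': 264.7850852238447, 'cy': 188.5345816769237, 'view': array([[-2.80777475e-02, -9.99052775e-01,  3.32444325e-02,
         1.99886357e+00],
       [ 9.96190081e-01, -2.52193375e-02,  8.34823830e-02,
        -5.48832132e+02],
       [-8.25649038e-02,  3.54617712e-02,  9.95954567e-01,
        -7.20312023e+02],
       [ 0.00000000e+00,  0.00000000e+00,  0.00000000e+00,
         1.00000000e+00]])}
wrist {'fx': 283.3209679538003, 'fy': 283.3209679538003, 'cx': 249.516494909804, 'cy': 189.82530992125106, 'T_tool_cam': array([[-3.41316984e-04,  9.58366587e-01,  2.85540484e-01,

[... 256 characters left out ...]
        1.00000000e+00]])}
{'t': 0.15, 'joint_pos': array([-9.06884206e-01,  3.59241474e-01,  1.12847016e-02, -2.26587643e-04,
       -1.22412201e+00, -2.88089246e-01]), 'qvel': array([ 0.00014489, -0.00388455,  0.00179871, -0.00112593,  0.00124718,
       -0.00040446]), 'tau': array([ 6.59327216e-04, -5.83274424e+01,  2.93293762e+01,  7.00121418e+00,
        8.80204519e-03, -1.21810581e-04]), 'tcp_pos': array([ 247.55765065, -627.53161548,  197.2373281 ]), 'eef_rot': array([-1.86769584e-01,  9.82403532e-01,  6.18759194e-04, -1.99141470e-04]), 'contact_force': array([ 0.34378839, -0.00084005,  0.71794977]), 'moment': array([ 0.00199771, -0.00261727, -0.03394843]), 'width': 87.91127480696795}
```

View pics/top0.png

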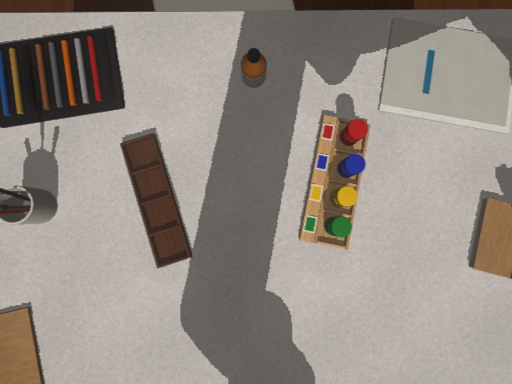

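View pics/scene0.png

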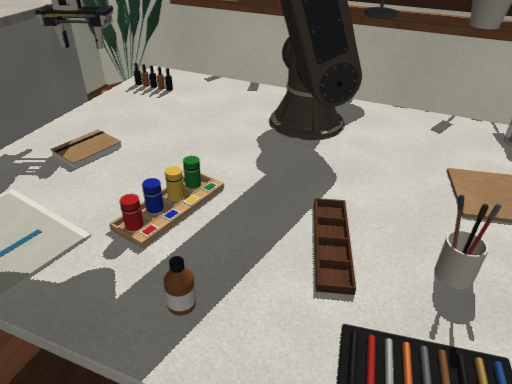

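View pics/wrist0.png

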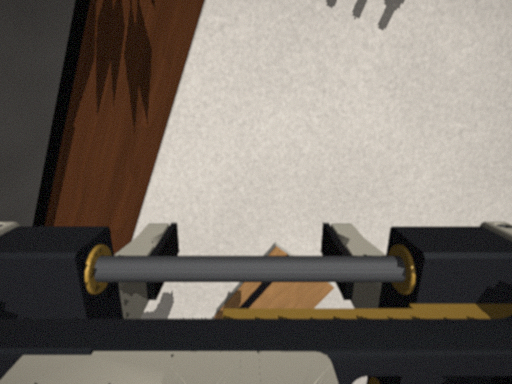

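```bash
cat > h.py <<'E'
import numpy as np, cv2
from plant import bot
def cast(name,uv,z):
    c=bot.get_calibration(name);uv=np.asarray(uv,float).reshape(-1,2)
    d=np.c_[(uv[:,0]-c['cx'])/c['fx'],-(uv[:,1]-c['cy'])/c['fy'],-np.ones(len(uv))]
    V=np.asarray(c['view']);R=V[:3,:3];C=-R.T@V[:3,3];D=d@R
    return C+D*((z-C[2])/D[:,2])[:,None]
def proj(name,P):
    c=bot.get_calibration(name);P=np.asarray(P,float).reshape(-1,3);V=np.asarray(c['view'])
    q=P@V[:3,:3].T+V[:3,3];return np.c_[c['cx']+c['fx']*q[:,0]/-q[:,2],c['cy']-c['fy']*q[:,1]/-q[:,2]]
E
python3 - <<'E'
from h import *
t=cv2.imread('pics/top0.png')
a=cv2.resize(t[100:260,290:390],None,fx=3.7,fy=3.7,interpolation=cv2.INTER_NEAREST)
b=cv2.resize(t[120:280,110:200],None,fx=3.7,fy=3.7,interpolation=cv2.INTER_NEAREST)
cv2.imwrite('pics/zoom.png',np.hstack([a,b]))
V=bot.get_calibration('top')['view'];print(-V[:3,:3].T@V[:3,3])
hsv=cv2.cvtColor(t,cv2.COLOR_BGR2HSV)
for n,(u,v) in dict(red=(355,130),redb=(349,138),yel=(347,196),grn=(340,226),wall=(124,144),floor=(146,152),ledge=(327,140),inwell=(345,150)).items(): print(n,hsv[v,u])
E
```

```text
[487.32475636  13.69932758 763.14941214]
red [  0 202 169]
redb [  1 161  95]
yel [ 22 216 205]
grn [ 63 157 112]
wall [ 10 119  86]
floor [  9 118  82]
ledge [ 16  95 170]
inwell [ 14 110  97]
```

View pics/zoom.png

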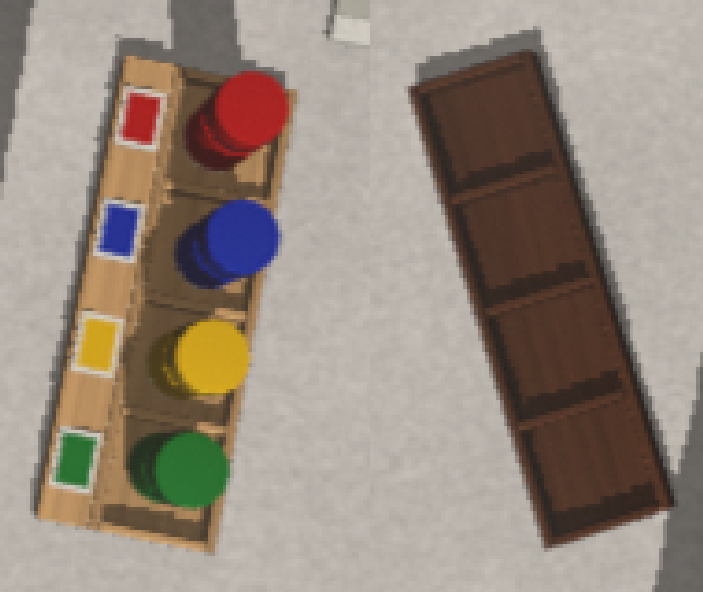

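The zoomed top view shows bright cap discs (red ≈ (357,130), blue ≈ (356,165), yellow ≈ (347,196), green ≈ (342,227)). From nearest the robot outward they run green, yellow, blue, red, and the chips agree. The dark rack is empty and its outline is clear, with corners ≈ (122,143) to (190,258). Next I'll measure both racks and the jars.

```bash
cat > meas.py <<'E'
from h import *
H={'red':[(0,6),(172,180)],'blue':[(112,128)],'yellow':[(18,30)],'green':[(50,75)]}
def masks(im,col,smin):
    hsv=cv2.cvtColor(im,cv2.COLOR_BGR2HSV);m=0
    for lo,hi in H[col]: m=m|cv2.inRange(hsv,(lo,smin,40),(hi,255,255))
    return m,hsv
E
python3 - <<'E'
from meas import *
t=cv2.imread('pics/top0.png')
chips={}
for c in H:
    m,hsv=masks(t,c,140)
    roi=np.zeros_like(m);roi[105:250,295:375]=255;m&=roi
    n,l,st,ce=cv2.connectedComponentsWithStats(m)
    for i in range(1,n):
        if st[i,4]<40: continue
        mm=(l==i).astype(np.uint8)
        v=hsv[...,2][mm>0]
        if st[i,4]<200:
            P=cast('top',ce[i],19)[0]; print(c,'chip',P.round(1),st[i,4]);chips[c]=P;continue
        th=0.82*np.percentile(v,80)
        mm=((l==i)&(hsv[...,2]>th)).astype(np.uint8)
        mm=cv2.morphologyEx(mm,cv2.MORPH_OPEN,np.ones((3,3)))
        ct=max(cv2.findContours(mm,0,1)[0],key=cv2.contourArea)
        W=cast('top',ct.reshape(-1,2),81)[:,:2].astype(np.float32)
        A=cv2.fitEllipse(W); (x,y),r=cv2.minEnclosingCircle(W)
        M=cv2.moments(ct);cc=cast('top',(M['m10']/M['m00'],M['m01']/M['m00']),81)[0]
        print(c,'jar ell',np.round(A[0],1),np.round(A[1],1),'circ',round(x,1),round(y,1),round(r,1),'mom',cc[:2].round(1))
C=np.array([chips[k] for k in('green','yellow','blue','red')])[:,:2]
d=C[3]-C[0];print('old row len',np.linalg.norm(d),'yaw',np.degrees(np.arctan2(d[1],d[0])))
u=d/np.linalg.norm(d);nrm=np.array([-u[1],u[0]])
for p in C: print('well',(p-51*nrm).round(1))
# dark rack
hsv=cv2.cvtColor(t,cv2.COLOR_BGR2HSV)
m=cv2.inRange(hsv,(0,70,0),(20,255,130));roi=np.zeros_like(m);roi[125:275,115:200]=255;m&=roi
m=cv2.morphologyEx(m,cv2.MORPH_CLOSE,np.ones((5,5)))
ct=max(cv2.findContours(m,0,1)[0],key=cv2.contourArea)
for z in(18,9,0):
    W=cast('top',ct.reshape(-1,2),z)[:,:2].astype(np.float32);print(z,cv2.minAreaRect(W),cv2.boxPoints(cv2.minAreaRect(W)).round(1).tolist())
cv2.imwrite('pics/dark.png',m)
s=cv2.imread('pics/scene0.png')
a=cv2.resize(s[145:250,100:235],None,fx=3,fy=3,interpolation=0);b=cv2.resize(s[190:300,300:365],None,fx=3,fy=3,interpolation=0)
h=max(a.shape[0],b.shape[0]);cv2.imwrite('pics/sz.png',np.hstack([cv2.copyMakeBorder(q,0,h-q.shape[0],0,0,0) for q in(a,b)]))
E
```

```text
red jar ell [ 656.2 -194.7] [35.9 37.5] circ 656.1 -194.6 19.4 mom [ 656.2 -194.7]
red chip [ 667.  -148.8   19. ] 97
blue jar ell [ 587.8 -185.7] [35.3 36.9] circ 587.6 -185.8 19.1 mom [ 587.7 -185.6]
blue chip [ 602.5 -133.4   19. ] 89
yellow chip [ 538.  -118.7   19. ] 107
yellow jar ell [ 525.6 -167.6] [36.3 36.5] circ 525.5 -168.2 19.6 mom [ 525.6 -167.6]
green jar ell [ 468.2 -153.1] [34.6 35.2] circ 468.0 -153.2 18.5 mom [ 468.2 -153.1]
green chip [ 473.7 -103.7   19. ] 78
old row len 198.44174086913642 yaw -13.134176354875546
well [ 462.1 -153.3]
well [ 526.4 -168.4]
well [ 590.9 -183.1]
well [ 655.4 -198.4]
18 ((533.1377563476562, 212.28334045410156), (268.5001220703125, 71.93699645996094), 16.31869125366211) [[394.20001220703125, 209.10000610351562], [414.3999938964844, 140.0], [672.0999755859375, 215.5], [651.9000244140625, 284.5]]
9 ((533.6910400390625, 214.681884765625), (271.7431335449219, 72.80586242675781), 16.318695068359375) [[393.1000061035156, 211.39999389648438], [413.5, 141.60000610351562], [674.2999877929688, 217.89999389648438], [653.9000244140625, 287.79998779296875]]
0 ((534.244384765625, 217.0803985595703), (274.986083984375, 73.67473602294922), 16.318693161010742) [[391.8999938964844, 213.8000030517578], [412.6000061035156, 143.10000610351562], [676.5, 220.39999389648438], [655.7999877929688, 291.1000061035156]]
```

View pics/sz.png

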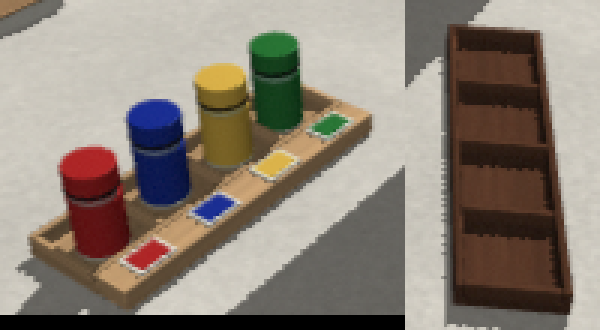

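Everything agrees. The old row is 198.4 mm long against 198 expected, with yaw −13.1°. Each jar lies within 7 mm of the well its chip marks. The new rack measures 268.5 × 72 mm, with yaw 16.3°. I'll check the new rack in the scene view, then move green.

```bash
cat > act.py <<'E'
from meas import *
JAR=dict(green=(468.2,-153.1),yellow=(525.6,-167.9),blue=(587.7,-185.7),red=(656.2,-194.7))
PSI_O,PSI_N=np.radians(-13.1),np.radians(16.3); CN=np.array([533.3,213.0])
def well(k): return CN+np.array([-99,-33,33,99])[k]*np.array([np.cos(PSI_N),np.sin(PSI_N)])
def q(p): return [-np.sin(p/2),np.cos(p/2),0,0]
G=37;UP=190
def snap(n,f): cv2.imwrite(f'pics/{f}.png',bot.camera(n)[:,:,::-1])
def st(tag):
    s=bot.read_state();print(tag,'t',round(s['t'],1),'tcp',s['tcp_pos'].round(1),'F',s['contact_force'].round(1),'w',round(s['width'],1));return s
def pick(c):
    x,y=JAR[c]
    bot.move_gripper(88,20)
    bot.move_ptp([x,y,UP],q(PSI_O)); bot.line_to([x,y,G+15],120); bot.line_to([x,y,G],40)
    s0=st('down');bot.move_gripper(20,20); s=st('grip '+c)
    bot.line_to([x,y,G+25],40);bot.line_to([x,y,UP],150)
    st('lifted');return s['tcp_pos'][2]
def carry(k):
    x,y=well(k);bot.line_to([x,y,UP],220,q(PSI_N));return st('over')
def place(k,zg):
    x,y=well(k)
    bot.line_to([x,y,G+30],120);bot.pause(.2);s=st('free');f0=s['contact_force'][2]
    bot.line_to([x,y,G+5],40); z=G+5
    while z>G-3:
        z-=1;bot.line_to([x,y,z],15);s=bot.read_state()
        if s['contact_force'][2]-f0>2.0: break
    st('set at %g (pick z %.1f)'%(z,zg))
    bot.move_gripper(56);bot.pause(.1);bot.move_gripper(88);st('released')
    bot.line_to([x,y,G+20],60);bot.line_to([x,y,UP],200)
E
python3 - <<'E'
from act import *
e=np.array([np.cos(PSI_N),np.sin(PSI_N)]);n=np.array([-e[1],e[0]])
s=cv2.imread('pics/scene0.png')
s=s.copy()
P=[np.r_[CN+a*e+b*n,18] for a,b in((135,36),(135,-36),(-135,-36),(-135,36))]
pp=proj('scene',P);print(pp.round(1))
F=proj('scene',[np.r_[well(k),6] for k in range(4)])
big=cv2.resize(s[180:310,280:390],None,fx=4,fy=4,interpolation=0)
f=lambda p:tuple(int(v) for v in ((p-[280,180])+.5)*4)
for p in pp: cv2.circle(big,f(p),3,(0,255,0),-1)
for p in F: cv2.circle(big,f(p),3,(0,0,255),-1)
cv2.imwrite('pics/chk.png',big)
for k in range(4): print(well(k).round(1), bot.solve_ik([*well(k),37],q(PSI_N)).round(2))
for c in JAR: print(c,bot.solve_ik([*JAR[c],37],q(PSI_O)).round(2))
E
```

```text
[[355.8 289.2]
 [315.9 285.5]
 [314.  198.1]
 [344.9 200.4]]
[438.3 185.2] [ 0.81  0.21 -0.63 -0.   -0.74 -2.1 ]
[501.6 203.7] [ 0.75  0.3  -0.49  0.   -0.78 -2.03]
[565.  222.3] [ 0.7   0.4  -0.34  0.   -0.84 -1.98]
[628.3 240.8] [ 0.66  0.49 -0.18  0.   -0.9  -1.94]
green [ 0.08  0.23 -0.59  0.   -0.75 -1.88]
yellow [ 0.05  0.32 -0.46  0.   -0.79 -1.85]
blue [ 0.01  0.41 -0.32  0.   -0.85 -1.81]
red [-0.    0.5  -0.15  0.   -0.92 -1.8 ]
```

View pics/chk.png

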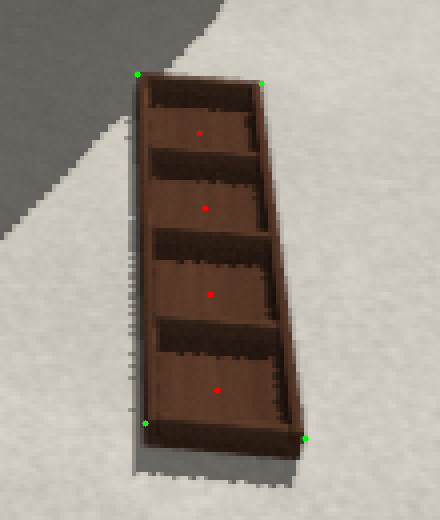

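In the scene view the projected corners land on the rack's top corners and the well centres fall inside the wells, so the two views agree within about 2 mm. Next: green, nearest, goes to the farthest well.

Run:
```python
from act import *
z=pick('green'); snap('scene','g_lift'); carry(3); place(3,z); snap('scene','g_done'); snap('top','g_top')
cv2.imwrite('pics/g.png',cv2.resize(np.hstack([cv2.imread('pics/g_lift.png')[60:320,60:400],cv2.imread('pics/g_done.png')[60:320,60:400]]),(780,298)))
```

```text
down t 4.1 tcp [ 468.  -153.1   36.7] F [ 0.3 -0.5 -0.5] w 87.9
grip green t 4.9 tcp [ 468.2 -153.1   37. ] F [-1.2 -1.1 -0.1] w 39.5
lifted t 6.7 tcp [ 467.5 -153.   189. ] F [-0.5 -0.4 -1.7] w 39.5
over t 8.8 tcp [628.2 240.  190.3] F [-0.3 -0.2 -1.8] w 39.4
free t 10.2 tcp [628.7 241.   67.8] F [ 0.1  0.6 -1.1] w 39.3
set at 36 (pick z 37.0) t 12.5 tcp [629. 241.  37.] F [-0.3 -0.6  5.2] w 39.5
released t 13.9 tcp [628.3 240.8  36. ] F [ 0.1  0.1 -0.5] w 87.5
```

View pics/g.png

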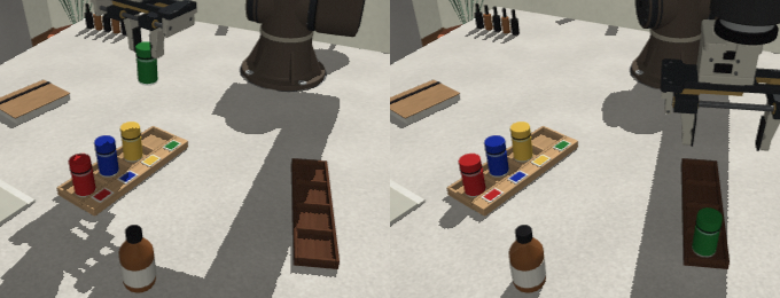

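View pics/g_top.png

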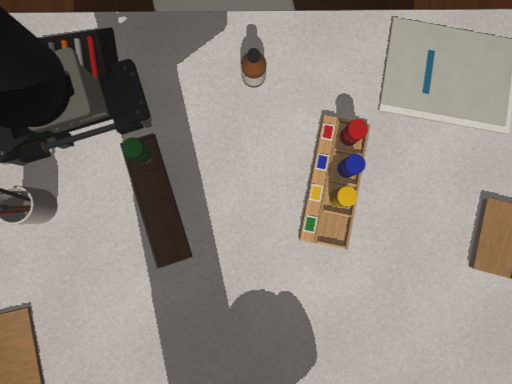

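Green stands upright in the farthest dark well (top ≈ (138,150)), set down with about 6 N, and nothing else has moved. Continuing with yellow.

Run:
```python
from act import *
z=pick('yellow'); carry(2); place(2,z); snap('scene','y_done'); snap('top','y_top')
cv2.imwrite('pics/y.png',cv2.resize(np.hstack([cv2.imread('pics/y_top.png')[90:350,60:400],cv2.imread('pics/y_done.png')[60:320,60:400]]),(780,298)))
```

```text
down t 18.9 tcp [ 525.4 -168.    36.7] F [-0.6  0.3  0.2] w 87.7
grip yellow t 19.7 tcp [ 525.6 -167.9   37. ] F [ 0.1 -0.8  0.7] w 39.0
lifted t 21.5 tcp [ 524.9 -167.8  188.9] F [-0.3 -0.  -1.6] w 39.7
over t 23.4 tcp [564.9 221.4 190.1] F [ 0.4 -0.2 -1.5] w 39.3
free t 24.8 tcp [565.3 222.5  67.7] F [ 0.3  0.4 -1.7] w 39.3
set at 36 (pick z 37.0) t 27.1 tcp [565.6 222.4  37. ] F [-0.2 -1.5  5.4] w 39.6
released t 28.5 tcp [565.  222.3  36. ] F [-0.   0.  -0.5] w 87.7
```

View pics/y.png

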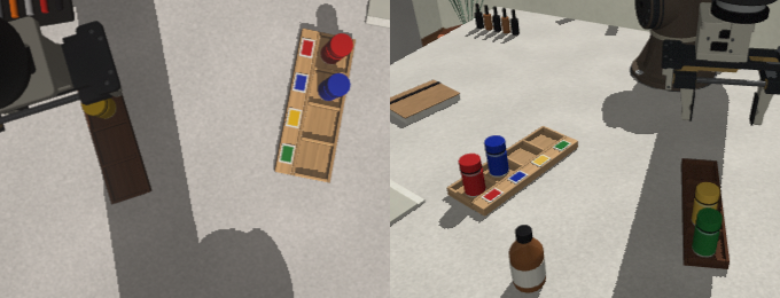

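Yellow stands in the second farthest well behind green in the scene view (≈ (706,200)), and blue and red haven't moved. Blue is next.

Run:
```python
from act import *
z=pick('blue'); carry(1); place(1,z); snap('scene','b_done'); snap('top','b_top')
cv2.imwrite('pics/b.png',cv2.resize(np.hstack([cv2.imread('pics/b_top.png')[90:350,60:400],cv2.imread('pics/b_done.png')[60:320,60:400]]),(780,298)))
```

```text
down t 33.5 tcp [ 587.6 -185.7   36.7] F [-0.9 -0.4 -0.4] w 87.6
grip blue t 34.3 tcp [ 587.7 -185.8   37. ] F [-0.9  0.3 -0.2] w 39.4
lifted t 36.0 tcp [ 587.  -185.5  188.8] F [-0.1  0.3 -1.4] w 39.5
over t 38.0 tcp [501.7 203.  190. ] F [ 0.5  0.4 -2.3] w 39.2
free t 39.4 tcp [501.9 204.   67.6] F [ 0.2  0.8 -2.5] w 39.2
set at 36 (pick z 37.0) t 41.7 tcp [502.3 204.   36.9] F [-1.6 -1.7  5.2] w 39.6
released t 43.1 tcp [501.6 203.7  36. ] F [ 0.7 -0.2  0.3] w 87.9
```

View pics/b.png

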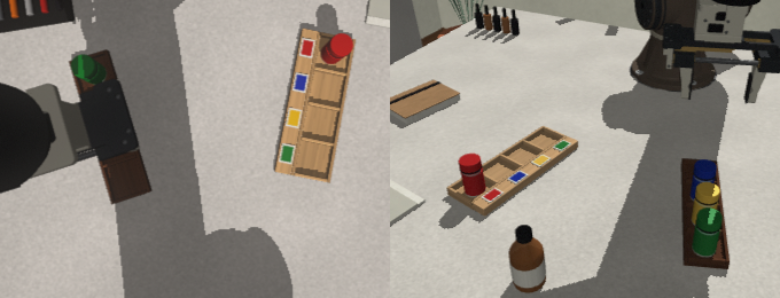

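Blue is in the third well from the far end, and green, yellow and blue stand in a row in the scene view. Now red goes to the nearest well, and then I'll move clear for a final look.

Run:
```python
from act import *
z=pick('red'); carry(0); place(0,z)
bot.move_ptp([420,-120,250],q(PSI_O)); bot.pause(.3); snap('scene','r_done'); snap('top','r_top'); st('end')
t=cv2.imread('pics/r_top.png')
e=np.array([np.cos(PSI_N),np.sin(PSI_N)]);n=np.array([-e[1],e[0]])
for c in H:
    m,hsv=masks(t,c,140);roi=np.zeros_like(m);roi[125:275,110:200]=255;m&=roi
    k,l,s,ce=cv2.connectedComponentsWithStats(m);i=1+np.argmax(s[1:,4])
    v=hsv[...,2];mm=((l==i)&(v>.82*np.percentile(v[l==i],80))).astype(np.uint8)
    mm=cv2.morphologyEx(mm,cv2.MORPH_OPEN,np.ones((3,3)))
    W=cast('top',max(cv2.findContours(mm,0,1)[0],key=cv2.contourArea).reshape(-1,2),81)[:,:2].astype(np.float32)
    (x,y),r=cv2.minEnclosingCircle(W);d=np.array([x,y])-CN;print(c,'in rack frame',round(d@e,1),round(d@n,1),'r',round(r,1))
cv2.imwrite('pics/r.png',cv2.resize(np.hstack([t[90:350,60:400],cv2.imread('pics/r_done.png')[60:320,60:400]]),(780,298)))
```

```text
down t 48.1 tcp [ 656.1 -194.7   36.7] F [0.4 0.8 0.4] w 87.5
grip red t 48.9 tcp [ 656.2 -194.7   37. ] F [0.4 0.2 0.5] w 39.4
lifted t 50.7 tcp [ 655.5 -194.5  188.7] F [-0.   0.1 -1.8] w 39.2
over t 52.9 tcp [438.5 184.7 189.9] F [ 1.1 -0.2 -0.8] w 39.3
free t 54.2 tcp [438.6 185.5  67.6] F [ 0.   0.1 -0.8] w 39.7
set at 36 (pick z 37.0) t 56.5 tcp [438.9 185.4  36.9] F [-1.3 -1.3  8.3] w 38.8
released t 57.9 tcp [438.3 185.2  36. ] F [-0.6  0.5 -0.3] w 87.6
end t 60.8 tcp [ 420.1 -119.6  249.9] F [ 0.3 -0.4 -0. ] w 87.4
red in rack frame -94.9 10.4 r 14.0
blue in rack frame -31.9 -0.1 r 19.0
yellow in rack frame 33.3 0.3 r 19.3
green in rack frame 98.3 -1.4 r 19.1
```

View pics/r.png

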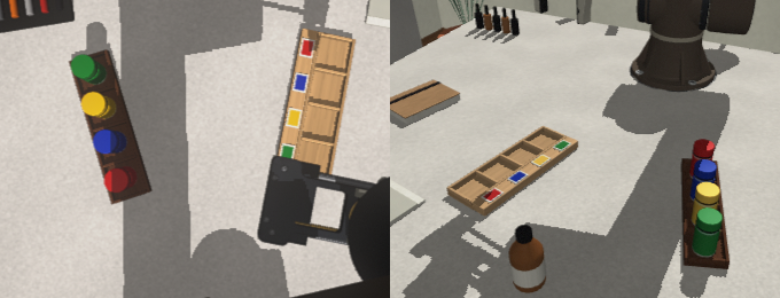

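The three lit caps sit within 2 mm of their well centres. The red reading (radius 14) isn't valid because the arm's shadow crosses its cap, so I'll move the arm away and measure it again.

Run:
```python
from act import *
bot.move_ptp([300,-560,220],[-.1867,.9824,0,0]); bot.pause(.3); snap('top','f_top'); snap('scene','f_sc'); st('end')
t=cv2.imread('pics/f_top.png')
e=np.array([np.cos(PSI_N),np.sin(PSI_N)]);n=np.array([-e[1],e[0]])
for c in H:
    m,hsv=masks(t,c,140);roi=np.zeros_like(m);roi[125:275,110:200]=255;m&=roi
    k,l,s,ce=cv2.connectedComponentsWithStats(m);i=1+np.argmax(s[1:,4])
    v=hsv[...,2];mm=((l==i)&(v>.82*np.percentile(v[l==i],80))).astype(np.uint8)
    mm=cv2.morphologyEx(mm,cv2.MORPH_OPEN,np.ones((3,3)))
    W=cast('top',max(cv2.findContours(mm,0,1)[0],key=cv2.contourArea).reshape(-1,2),81)[:,:2].astype(np.float32)
    (x,y),r=cv2.minEnclosingCircle(W);d=np.array([x,y])-CN;print(c,'in rack frame',round(d@e,1),round(d@n,1),'r',round(r,1))
cv2.imwrite('pics/f.png',np.hstack([cv2.resize(t[125:275,110:200],None,fx=4,fy=4,interpolation=0)[:600],cv2.resize(cv2.imread('pics/f_sc.png')[170:320,280:385],None,fx=4,fy=4,interpolation=0)]))
```

```text
end t 62.9 tcp [ 300.4 -559.8  220.2] F [-0.4 -0.6  0.6] w 87.5
red in rack frame -97.9 0.4 r 18.9
blue in rack frame -31.9 -0.3 r 19.0
yellow in rack frame 33.6 0.3 r 19.1
green in rack frame 98.4 -1.6 r 19.0
```

View pics/f.png

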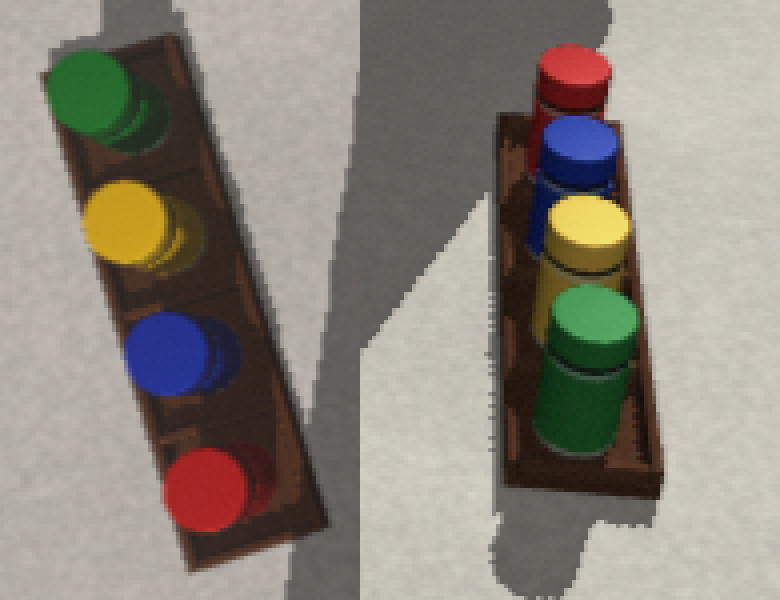

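View pics/f_top.png

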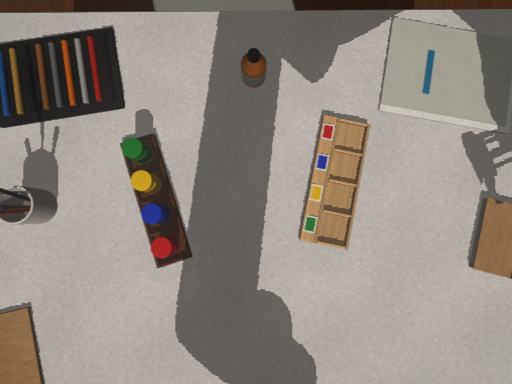

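All four jars stand upright in the dark rack: green farthest at (133,149), then yellow (143,181), blue (152,214) and red nearest at (161,247). The old rack is empty, nothing else has moved, and the arm is clear.

```bash
python3 -c "
from plant import bot
bot.close_job()"
```

```text
the job is handed in; nothing more can be done
```

I moved all four ink jars to the dark rack in reverse order, starting with the one nearest the robot. From farthest to nearest they now stand green, yellow, blue, red. The job was handed in at about 63 s on the robot's clock, under the 109 s limit.

- **Position:** the last measurement, with the arm clear, put each cap within about 2 mm of its well centre. Cap radii came out at about 19 mm, against the true 20 mm.
- **Upright and gentle:** both views show every jar upright. The wrist force rose by only 6–9 N as each jar was set down.
- **Surroundings:** the pale rack is empty, and the pictures show the other things on the table where they were.
- **One bad reading:** my first check of the red jar showed it about 10 mm off with a cap radius of 14 mm, because the arm's shadow crossed the cap. After I moved the arm away, it measured about 1 mm off its well centre.

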